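Roll the casting ring home into its dock

TASK

Roll the large steel casting ring that lies on its side along the bench, over the low round bar and fully home against the upright stop of its dock, and leave it lying there between bar and stop. Work it only from on top, with closed fingers pressed lightly on its crown like a flat palm, in several strokes as needed: never grip it, lift it, push it from behind or press hard (stay under about 20 N), and do not let it run off. Leave everything else where it is.

Things in the scene. Friction and masses are not known exactly. Their poses are not given: they have to be found in the camera images.
- ring: the large steel casting ring lying on its side: smooth closed cylinder, 90 mm diameter, 100 mm long, black end discs, 0.6 to 0.9 kg. Origin on its axis at mid length, 45 mm up (crown 90 mm high); x is the cylinder's axis, y and z turn as it rolls. Rolls easily, stops within a few mm when let go slowly; friction about 0.5 to 0.8. Under a hand on its crown it goes half as far as the hand.
- dock: aluminium dock fixed to the bench. Origin on the bench under the middle of the stop's upright face; y points from the lane into the stop, x along the stop, z up. Stop 170 mm wide, 70 mm high. Two cheeks 30 mm high, 150 mm apart inside, reach 85 mm in front of it. The ring starts nearly parallel to the stop, 120 to 200 mm short of home on the -y side.
- dock_bar (a point): point on the bench under the middle of the round steel bar (radius 8 mm) across the lane between the cheeks, 74.5 mm before the stop. Its crest stands 6 to 8 mm above the bench, set differently each time and not measured. The ring meets it with its axis 99 to 103 mm before the stop and must rise by as much; let go on the bar it rolls back. Climbing needs roughly 7 to 14 N on the crown.
- dock_home (a point): where the middle of the ring's axis comes to lie when it is home: 45 mm before the stop's face, 45 mm above the bench. Past the bar the ring drops back to the bench with 2 to 5 mm of play between bar and stop; take up the play so that it lies against the stop.
- standing_ring: a like casting ring standing upright beside the lane, 90 mm across, 100 mm high, filled with pale investment; bystander, origin under its middle
- small_ring: small steel casting ring standing upright, 60 mm across, 60 mm high; bystander, origin under its middle
- tooth_strip: red strip with a row of six artificial teeth, 75 x 20 mm, 18 mm high; bystander, origin under its middle
- tooth_strip_b: red strip with four artificial teeth, 75 x 20 mm, 18 mm high; bystander, origin under its middle
- torch: upright hand torch, white can and black head, 60 mm across, 155 mm high; bystander, origin under its middle
- articulator: articulator with jaw models, 110 x 90 mm, 132 mm high; bystander, origin under its middle
- jar: white screw jar, 70 mm across, 75 mm high; bystander, origin under its middle
- spatula: plaster spatula lying flat, 180 mm long; bystander
Mind the look-alikes: they are no part of the job. What is shaped like the ring but purple is not meant.

How it is judged:
On the way:
1. the ring has been rolled up to the bar (y of ring in the frame of dock between -0.115 and -0.06 m), for 0.05 s.
At the end, for the whole second after the job is handed in: The ring lies at rest on the bench between bar and stop: its axis 40 to 50 mm before the stop's face, its middle within 30 mm of the dock's middle, parallel to the stop within 0.08 rad, its axis less than 47.5 mm above the bench (y of ring in the frame of dock between -0.05 and -0.04 m and x of ring in the frame of dock between -0.03 and 0.03 m and height (world z) of ring below 0.0475 m and angle between the x axis of ring and the x axis of dock, either way round below 0.08 rad and linear speed of ring below 0.01 m/s); the robot touches nothing.
It fails at once if the robot presses the ring with more than 25 N (contact force between ring and the fingers above 25 N or contact force between ring and the arm above 25 N).
It fails at once if the robot touches the ring other than from on top (the hand bears on it with the grasp point less than 100 mm above the bench: 10 mm above the crown), as when gripping it or pushing it from behind ((contact force between ring and the fingers above 0.5 N or contact force between ring and the arm above 0.5 N) and height (world z) of the grasp point below 0.1 m).
It fails at once if the ring is lifted (its axis more than 60 mm above the bench) (height (world z) of ring above 0.06 m).
It fails at once if the ring runs off (faster than 0.4 m/s, or more than 350 mm from the stop, or 80 mm off the dock's middle) (linear speed of ring above 0.4 m/s or y of ring in the frame of dock below -0.35 m or x of ring in the frame of dock above 0.08 m or x of ring in the frame of dock below -0.08 m).
It fails at once if a bystander is shifted by more than 20 mm (distance of any of standing_ring, small_ring, tooth_strip, tooth_strip_b, torch, articulator, jar, spatula from where it was at the start of the episode above 0.02 m).
It also fails if it takes over 67 s, if anything falls off the work surface, if the arm or the gripper's body presses on something with over 40 N, if the wrist force passes 120 N, or if a joint passes its speed limit or range.

ROBOT

A 7-joint arm with a two-finger parallel gripper is mounted at the origin on the work surface. World frame = base frame: x ahead of the robot, y to its left, z up, the work surface at z = 0. Lengths are in m, angles in rad, forces in N, time in s.
With the tool pointing down it reaches from about 0.425 to 0.925 m from the base axis. Payload 6.8 kg.
Tool frame: the origin (TCP) lies midway between the tips of the shut fingers; the grasp point (between the pads) lies 19 mm behind it; z points along the fingers, y is the line along which they close (so a half turn about z gives the same grasp; the last joint's range is limited). The gripper opens to 85 mm and grips with 20 to 120 N. Pads are 22 mm wide; open, the fingers measure 114 mm over their backs; the gripper's body (76 mm by 85 mm) begins 54 mm behind the grasp point. The pads swing forward as they close: fully open they stand 13 mm farther back than shut.
Start: joints at [1.122, 0.477, 0.022, 1.555, -0.011, 1.109, -0.083], TCP at [0.226, -0.636, 0.231] pointing down, gripper open.
Joint ranges: [-2.96, 2.96], [-0.34, 2.1], [-1.41, 1.46], [0.24, 2.44], [-1.37, 4.51], [0.17, 1.92], [-2.96, 2.96]. Speed limits (rad/s): [2.39, 2.39, 3.14, 3.14, 3.14, 3.14, 3.14].

INTERFACE

Orientations are given as a unit quaternion [w, x, y, z].
In Python, from station import bot, imaging gives the robot as it stands.
- The arm moves only by the tool move_arm, never from a script. Its argument "commands" is a list that holds one entry, the list of rows, each a list of 7 numbers: the shift along the tool's x, y, z in m, then the turn, a rotation vector about the tool's x, y, z in degrees, then the finger opening in m, from 0 to 0.0854. In form: [[[x, y, z, rx, ry, rz, grip], ...]]. A call has 1 to 20 rows; each row shifts and turns the commanded pose from where the row before left it, along the tool's axes as they then stand; what a row does not reach is not made up. A row lasts 1/8 s, in which the tool goes at most 62.5 mm and 10.7 degrees, less where a joint would pass 70% of its speed; a pose out of reach is approached as far as the arm can. A call is refused whole if a number of a shift passes 0.0625 or a number of a turn 10.7, either way. A call with a gripper value outside its range is refused whole. The fingers move at their own pace and stop on an object; "squeeze" is the grip in N (left out, the last holds). Time passes only in rows, so rows that do not move let the fingers close. It gives the time, the measured TCP pose, the force, the opening and the grip force at its end, in the units of the state.
- bot.get_obs(): the state, without advancing time (a new reading comes with each control period).
- imaging.read_camera(name): name is "side" or "top" or "wrist"; returns the picture (400x640x3 uint8, red, green, blue); there is no depth.
- imaging.calibration(name): a dict with "intrinsics" (3x3 intrinsics, pixels), "extrinsics" (4x4, takes a point from camera to world coordinates); the wrist camera has in their place "mount" (4x4, takes a point from camera to tool coordinates, whose origin is the TCP and whose axes are the flange's). Camera axes: x right, y down, z forward; pixel columns grow to the right and rows downward; lengths in m; the calibration is good to about 2 mm. A picture is of the moment at which its call begins: read the wrist's pose just before it. calibration takes no time and is no camera call.
- bot.hand_in(): hands the job in; it is judged then, once.
The state is a dict: "t": time; "q": joint angles; "joint_vel": joint speeds; "joint_torque": joint torques, N m; "eef_pos": TCP position; "tool_rot": TCP orientation; "contact_force": force on the tool from outside, world axes, zero at the start; "torque": the same for the moment, N m; "gripper_width": opening from 0.0 (shut) to 1.0 (fully open); "grasp_force": force on a finger pad.
Only numpy, scipy, OpenCV 4.12 (cv2) and the standard library are available. Lean on these libraries where they do the work, as an engineer would, in place of code of your own. Each camera call takes 0.05 s, during which the arm holds its last target. There are 200 camera calls.

## Working session

There is one attempt and no reset: what is moved stays moved. The work goes in short steps, Python scripts to look and compute and a tool call to move; the robot and the scene stay as the last step left them, time stands still between calls to the robot, and variables do not carry over. Pictures are saved under pics/ and viewed, at most 10 in all, crops included, and the job is handed in when it is done.

Besides the shell and the picture viewer there is one more tool, called in YAML: its name, and indented under it one key for each argument. move_arm: Moves the arm, as the interface text tells. Its arguments: {"type":"object","properties":{"commands":{"type":"array","items":{"type":"array","items":{"type":"array","items":{"type":"number"}}}},"squeeze":{"type":"number"}},"required":["commands"]}

```bash
mkdir -p pics; python3 - <<'E'
from station import bot, imaging
import cv2, numpy as np
np.set_printoptions(precision=4,suppress=True)
o=bot.get_obs();print({k:o[k] for k in('t','eef_pos','tool_rot','contact_force','gripper_width')})
for n in('top','side'):
    im=imaging.read_camera(n);cv2.imwrite(f'pics/{n}0.png',im[:,:,::-1])
    c=imaging.calibration(n);print(n,c['intrinsics'],c['extrinsics'])
E
```

```text
{'t': 0.0, 'eef_pos': array([ 0.2254, -0.6356,  0.2303]), 'tool_rot': array([-0.0009,  0.9855,  0.1696, -0.0002]), 'contact_force': array([ 0.2591, -0.7241, -0.6097]), 'gripper_width': 1.0006830039411783}
top [[382.1581   0.     318.3438]
 [  0.     382.1581 197.0944]
 [  0.       0.       1.    ]] [[ 0.0121 -0.9922  0.1242  0.3585]
 [-0.9999 -0.011   0.0096 -0.0057]
 [-0.0082 -0.1243 -0.9922  1.1706]
 [ 0.      0.      0.      1.    ]]
side [[368.7914   0.     321.8073]
 [  0.     368.7914 201.434 ]
 [  0.       0.       1.    ]] [[ 0.9983 -0.0385  0.0448  0.4594]
 [-0.059  -0.6752  0.7353 -0.7334]
 [ 0.002  -0.7366 -0.6763  0.7042]
 [ 0.      0.      0.      1.    ]]
```

View pics/top0.png

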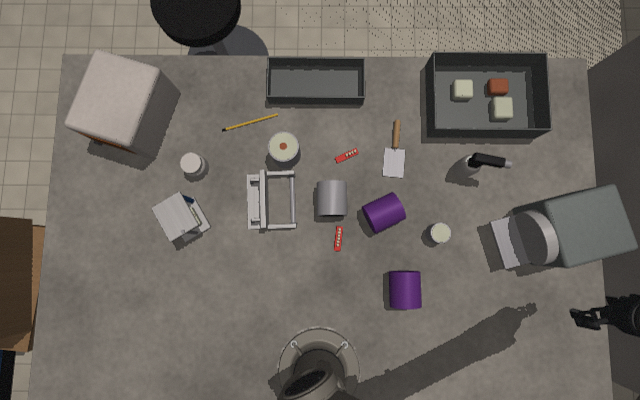

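View pics/side0.png

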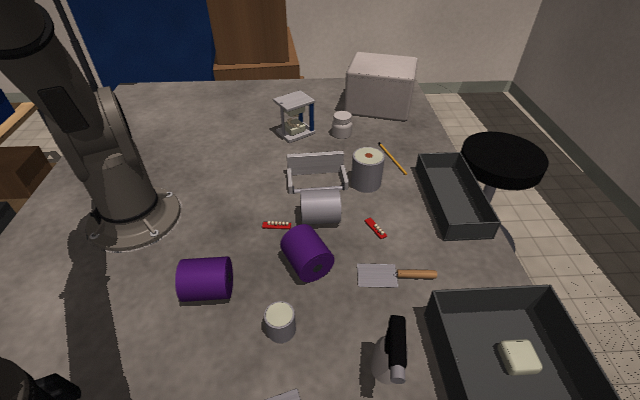

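The top view shows the ring at about (332,198) and the dock at x 248–296, y 171–230, with the stop on the left, so the rolling direction is roughly world +y. I'll enlarge it for exact corners.

```bash
python3 - <<'E'
import cv2
im=cv2.imread('pics/top0.png')[150:250,235:375]
cv2.imwrite('pics/crop0.png',cv2.resize(im,None,fx=5.7,fy=5.7,interpolation=cv2.INTER_CUBIC))
E
```

```text
(no output)
```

View pics/crop0.png

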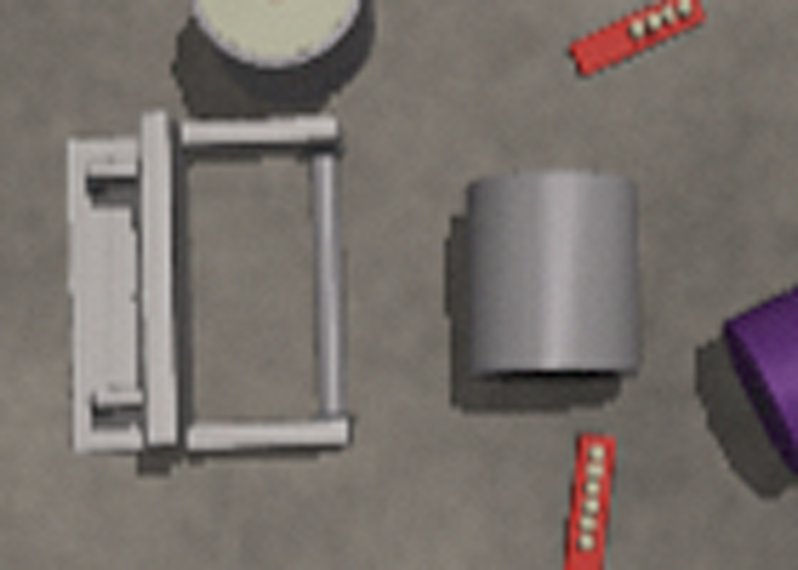

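```bash
cat > h.py <<'E'
from station import bot, imaging
import cv2, numpy as np
np.set_printoptions(precision=4,suppress=True)
def ray(n,u,v,z):
    c=imaging.calibration(n);T=np.array(c['extrinsics']);d=T[:3,:3]@np.linalg.solve(np.array(c['intrinsics']),[u,v,1])
    return T[:3,3]+d*(z-T[2,3])/d[2]
E
python3 - <<'E'
from h import *
p=lambda x,y,z:ray('top',235+x/5.7,150+y/5.7,z)
for nm,a in dict(stopA=(168,112,.07),stopB=(177,445,.07),cheekA=(338,117,.03),cheekAin=(338,141,.03),cheekB=(349,443,.03),cheekBin=(347,419,.03),barT=(326,155,.007),barB=(334,415,.007),ringTmid=(552,172,.09),ringBmid=(555,371,.09),rM=(553,272,.045),rT=(552,174,.045),rB=(555,371,.045),strip1=(577,70,.01),strip2=(597,435,.015)).items(): print(nm,p(*a))
E
```

```text
stopA [0.5756 0.1639 0.07  ]
stopB [0.4048 0.1543 0.07  ]
cheekA [0.5817 0.0793 0.03  ]
cheekAin [0.5687 0.0791 0.03  ]
cheekB [0.4086 0.0701 0.03  ]
cheekBin [0.4211 0.0714 0.03  ]
barT [0.5652 0.0871 0.007 ]
barB [0.4244 0.08   0.007 ]
ringTmid [ 0.543  -0.0333  0.09  ]
ringBmid [ 0.4428 -0.0356  0.09  ]
rM [ 0.4979 -0.0354  0.045 ]
rT [ 0.5496 -0.0345  0.045 ]
rB [ 0.4463 -0.0368  0.045 ]
strip1 [ 0.6129 -0.0485  0.01  ]
strip2 [ 0.415  -0.0601  0.015 ]
```

Dock yaw is about 0.053 rad, with the stop face middle near (0.490, 0.159). The ring middle is near (0.493, -0.035) with yaw about 0.023, so it has about 149 mm to go. I'll close the fingers, align tool y with the lane and hover.

move_arm:
  commands:
    - [[0,0,0,0,0,8.45,0],[0,0,0,0,0,8.45,0],[0.0245,-0.0478,0,0,0,0,0],[0.0245,-0.0478,0,0,0,0,0],[0.0245,-0.0478,0,0,0,0,0],[0.0245,-0.0478,0,0,0,0,0],[0.0245,-0.0478,0,0,0,0,0],[0.0245,-0.0478,0,0,0,0,0],[0.0245,-0.0478,0,0,0,0,0],[0.0245,-0.0478,0,0,0,0,0],[0.0245,-0.0478,0,0,0,0,0],[0.0245,-0.0478,0,0,0,0,0],[0.0245,-0.0478,0,0,0,0,0],[0.0245,-0.0478,0,0,0,0,0],[0,0,0,0,0,0,0],[0,0,0,0,0,0,0]]
  squeeze: 20

```text
t: 2.1
eef_pos: [0.4926, -0.0502, 0.2309]
tool_rot: [0.0, 1.0, 0.023, -0.001]
contact_force: [-0.3, -1.2, -0.4]
gripper_width: 0.004
grasp_force: 0.0
```

move_arm:
  commands:
    - [[0,0,0.04,0,0,0,0],[0,0,0.04,0,0,0,0],[0,0,0.035,0,0,0,0],[0,0,0.015,0,0,0,0],[0,0,0,0,0,0,0],[0,0,0,0,0,0,0]]

```text
t: 2.85
eef_pos: [0.494, -0.0501, 0.1025]
tool_rot: [0.0, 1.0, 0.023, 0.001]
contact_force: [0.7, 0.3, 0.3]
gripper_width: -0.004
grasp_force: 0.0
```

```bash
python3 - <<'E'
from h import *
o=bot.get_obs();print(o['t'],o['eef_pos'],o['contact_force'])
im=imaging.read_camera('side')[:,:,::-1]
cv2.imwrite('pics/s1.png',cv2.resize(im[120:260,240:420],None,fx=4,fy=4,interpolation=cv2.INTER_CUBIC))
E
```

```text
2.85 [ 0.494  -0.0501  0.1025] [0.7197 0.2642 0.3125]
```

View pics/s1.png

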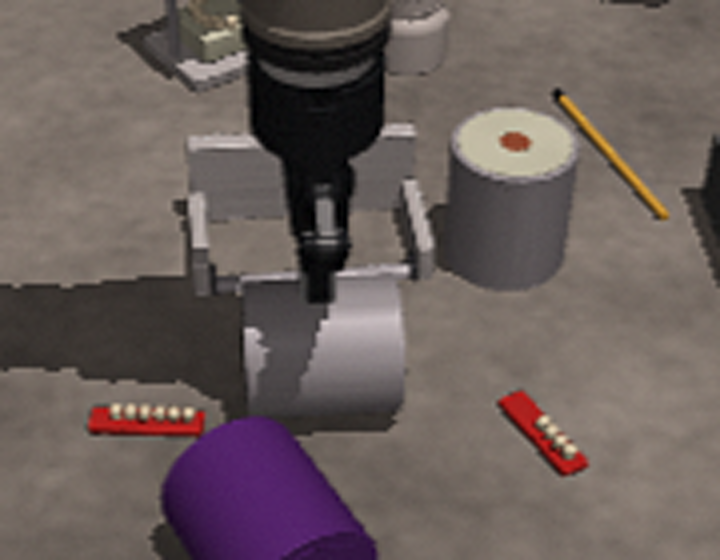

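The closed fingers are over the ring's middle, just above the crown, with tips at about (320,300) in the crop. Touching down gently.

move_arm:
  commands:
    - [[0,0,0.005,0,0,0,0],[0,0,0.004,0,0,0,0],[0,0,0.002,0,0,0,0],[0,0,0.001,0,0,0,0],[0,0,0,0,0,0,0]]

```text
t: 3.52
eef_pos: [0.493, -0.0497, 0.0892]
tool_rot: [-0.0, 1.0, 0.023, -0.0]
contact_force: [-0.7, -0.1, 0.6]
gripper_width: 0.001
grasp_force: 0.0
```

move_arm:
  commands:
    - [[0,0,0.001,0,0,0,0],[0,0,0,0,0,0,0]]

```text
t: 3.78
eef_pos: [0.4932, -0.0499, 0.0886]
tool_rot: [0.0, 1.0, 0.023, 0.0]
contact_force: [-0.3, -0.3, 1.8]
gripper_width: 0.002
grasp_force: 1.4
```

move_arm:
  commands:
    - [[0,0,0.001,0,0,0,0],[0,0,0,0,0,0,0]]

```text
t: 4.03
eef_pos: [0.4933, -0.0502, 0.0882]
tool_rot: [0.0, 1.0, 0.023, 0.0]
contact_force: [-2.7, -1.9, 12.1]
gripper_width: 0.002
grasp_force: 5.5
```

move_arm:
  commands:
    - [[0,-0.001,-0.0006,0,0,0,0],[0,-0.003,-0.0003,0,0,0,0],[0,-0.004,0,0,0,0,0],[0,-0.004,0,0,0,0,0]]

```text
t: 4.53
eef_pos: [0.4931, -0.038, 0.0893]
tool_rot: [0.0, 1.0, 0.023, 0.001]
contact_force: [-3.8, -1.1, 14.6]
gripper_width: -0.0
grasp_force: 7.5
```

move_arm:
  commands:
    - [[0,-0.004,0,0,0,0,0],[0,-0.004,0,0,0,0,0],[0,-0.004,0,0,0,0,0]]

```text
t: 4.9
eef_pos: [0.4928, -0.0258, 0.0898]
tool_rot: [0.0, 1.0, 0.023, 0.001]
contact_force: [-5.0, -0.9, 18.7]
gripper_width: 0.004
grasp_force: 9.1
```

move_arm:
  commands:
    - [[0,-0.004,0,0,0,0,0],[0,-0.004,0,0,0,0,0],[0,-0.004,0,0,0,0,0]]

```text
t: 5.28
eef_pos: [0.4924, -0.0135, 0.0899]
tool_rot: [0.0, 1.0, 0.023, 0.001]
contact_force: [-3.6, -0.6, 17.9]
gripper_width: -0.005
grasp_force: 8.6
```

move_arm:
  commands:
    - [[0,-0.004,-0.0008,0,0,0,0],[0,-0.004,0,0,0,0,0],[0,-0.004,0,0,0,0,0]]

```text
t: 5.65
eef_pos: [0.4921, -0.0014, 0.0899]
tool_rot: [-0.0, 1.0, 0.023, 0.001]
contact_force: [0.3, -0.1, 8.2]
gripper_width: -0.002
grasp_force: 3.7
```

```bash
python3 - <<'E'
from h import *
o=bot.get_obs();print(o['t'],o['eef_pos'],o['contact_force'])
im=imaging.read_camera('top')[:,:,::-1]
cv2.imwrite('pics/t2.png',cv2.resize(im[150:250,235:375],None,fx=5.7,fy=5.7,interpolation=cv2.INTER_CUBIC))
E
```

```text
5.65 [ 0.4921 -0.0014  0.0899] [ 0.3334 -0.0562  8.2095]
```

View pics/t2.png

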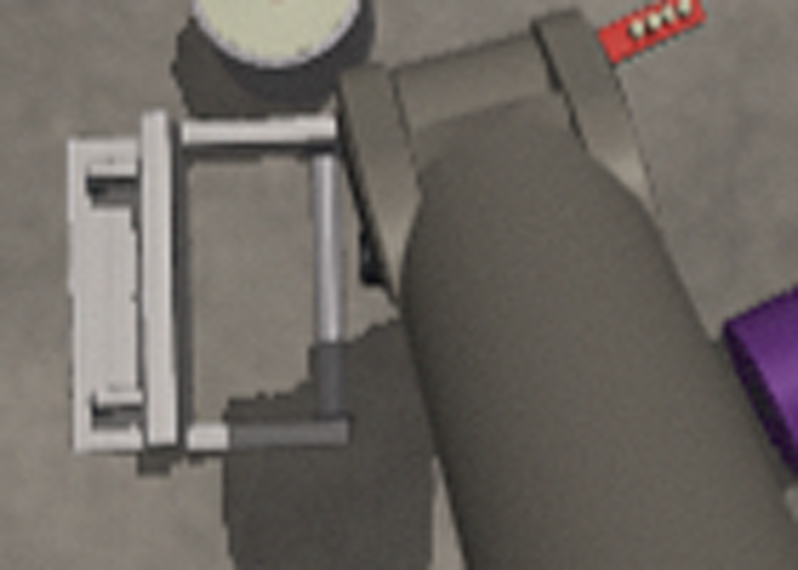

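The arm hides the ring in the top view, so I'll use the side view and the force direction instead.

move_arm:
  commands:
    - [[0,-0.004,0,0,0,0,0],[0,-0.004,0,0,0,0,0],[0,-0.004,0,0,0,0,0]]

```text
t: 6.08
eef_pos: [0.4914, 0.0106, 0.0895]
tool_rot: [-0.0, 1.0, 0.023, 0.001]
contact_force: [1.9, -0.1, 3.8]
gripper_width: -0.0
grasp_force: 1.6
```

```bash
python3 - <<'E'
from h import *
o=bot.get_obs();print(o['t'],o['eef_pos'],o['contact_force'])
im=imaging.read_camera('side')[:,:,::-1]
cv2.imwrite('pics/s2.png',cv2.resize(im[150:240,270:370],None,fx=6,fy=6,interpolation=cv2.INTER_CUBIC))
E
```

```text
6.075 [0.4914 0.0106 0.0895] [ 1.8779 -0.1363  3.8296]
```

View pics/s2.png

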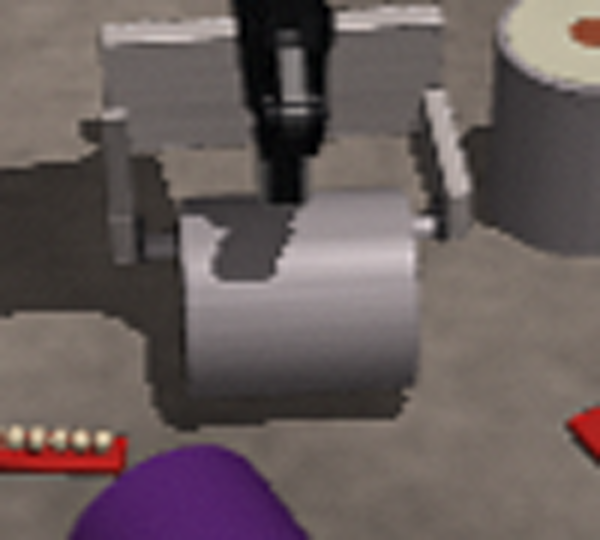

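```bash
python3 - <<'E'
from h import *
r=lambda x,y,z:ray('side',270+x/6,150+y/6,z)
print('mid',r(298,294,.045),'L',r(183,300,.045),'R',r(416,288,.045),'stoptop',r(103,38,.07),r(443,18,.07))
E
```

```text
mid [ 0.498  -0.0069  0.045 ] L [ 0.447  -0.0079  0.045 ] R [ 0.5506 -0.0059  0.045 ] stoptop [0.4115 0.1571 0.07  ] [0.5792 0.1645 0.07  ]
```

move_arm:
  commands:
    - [[0,0,-0.006,0,0,0,0],[0,0,-0.008,0,0,0,0],[0.0025,0.018,0,0,0,0,0],[0.0025,0.018,0,0,0,0,0],[0,0,0,0,0,0,0]]

```text
t: 6.75
eef_pos: [0.4966, -0.0271, 0.1031]
tool_rot: [0.0, 1.0, 0.021, -0.0]
contact_force: [0.1, 0.2, 0.1]
gripper_width: -0.0
grasp_force: 0.0
```

move_arm:
  commands:
    - [[0,0,0.007,0,0,0,0],[0,0,0.0055,0,0,0,0],[0,0,0.0015,0,0,0,0],[0,-0.003,0,0,0,0,0],[0,-0.005,0,0,0,0,0],[0,-0.005,0,0,0,0,0]]

```text
t: 7.5
eef_pos: [0.4966, -0.0121, 0.0894]
tool_rot: [0.0, 1.0, 0.023, 0.0]
contact_force: [-1.5, -0.2, 4.1]
gripper_width: -0.002
grasp_force: 2.4
```

move_arm:
  commands:
    - [[0,-0.005,0,0,0,0,0],[0,-0.005,0,0,0,0,0]]

```text
t: 7.75
eef_pos: [0.4964, -0.0021, 0.0898]
tool_rot: [0.0, 1.0, 0.023, 0.001]
contact_force: [-2.5, -1.0, 8.8]
gripper_width: -0.003
grasp_force: 4.3
```

move_arm:
  commands:
    - [[0,-0.005,0,0,0,0,0],[0,-0.005,0,0,0,0,0],[0,-0.005,0,0,0,0,0]]

```text
t: 8.12
eef_pos: [0.496, 0.0131, 0.09]
tool_rot: [-0.0, 1.0, 0.023, 0.001]
contact_force: [-1.1, 0.3, 7.2]
gripper_width: -0.003
grasp_force: 3.9
```

move_arm:
  commands:
    - [[0,-0.005,0,0,0,0,0],[0,-0.005,0,0,0,0,0],[0,-0.005,0,0,0,0,0]]

```text
t: 8.5
eef_pos: [0.4956, 0.0282, 0.09]
tool_rot: [-0.0, 1.0, 0.023, 0.001]
contact_force: [0.2, 0.1, 5.4]
gripper_width: -0.003
grasp_force: 2.6
```

move_arm:
  commands:
    - [[0,0,-0.006,0,0,0,0],[0,0,-0.008,0,0,0,0],[0,0.019,0,0,0,0,0],[0,0.019,0,0,0,0,0],[0,0,0,0,0,0,0]]

```text
t: 9.12
eef_pos: [0.4961, -0.0122, 0.1033]
tool_rot: [0.0, 1.0, 0.021, -0.0]
contact_force: [-0.2, 0.2, 0.0]
gripper_width: 0.003
grasp_force: 0.0
```

```bash
python3 - <<'E'
from h import *
o=bot.get_obs();print(o['t'],o['eef_pos'],o['contact_force'])
im=imaging.read_camera('side')[:,:,::-1]
cv2.imwrite('pics/s3.png',cv2.resize(im[150:240,270:370],None,fx=6,fy=6,interpolation=cv2.INTER_CUBIC))
E
```

```text
9.125 [ 0.4961 -0.0122  0.1033] [-0.1758  0.2446  0.0032]
```

View pics/s3.png

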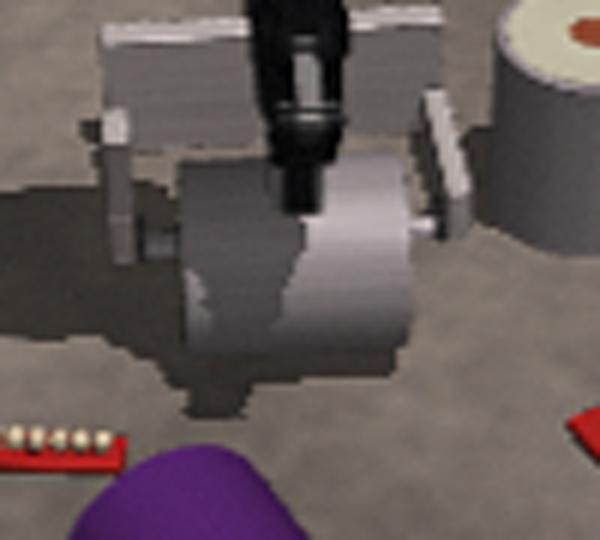

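```bash
python3 - <<'E'
from h import *
r=lambda x,y,z:ray('side',270+x/6,150+y/6,z)
print('mid',r(296,253,.045),'L',r(182,259,.045),'R',r(411,247,.045))
E
```

```text
mid [0.4986 0.0208 0.045 ] L [0.447  0.0196 0.045 ] R [0.551 0.022 0.045]
```

move_arm:
  commands:
    - [[0.001,-0.015,0.006,0,0,0,0],[0,0,0.0065,0,0,0,0],[0,0,0.0015,0,0,0,0],[0,-0.003,0,0,0,0,0],[0,-0.005,0,0,0,0,0],[0,-0.005,0,0,0,0,0]]

```text
t: 9.93
eef_pos: [0.4961, 0.0178, 0.0894]
tool_rot: [0.0, 1.0, 0.023, 0.0]
contact_force: [-1.6, -0.6, 6.3]
gripper_width: -0.002
grasp_force: 3.4
```

move_arm:
  commands:
    - [[0,-0.005,0,0,0,0,0],[0,-0.005,0,0,0,0,0],[0,-0.005,0,0,0,0,0],[0,-0.005,0,0,0,0,0]]

```text
t: 10.42
eef_pos: [0.4956, 0.0382, 0.09]
tool_rot: [-0.0, 1.0, 0.023, 0.001]
contact_force: [-2.2, -1.3, 8.4]
gripper_width: 0.004
grasp_force: 4.4
```

move_arm:
  commands:
    - [[0,-0.005,0,0,0,0,0],[0,-0.005,0,0,0,0,0],[0,-0.005,0,0,0,0,0],[0,-0.005,0,0,0,0,0]]

```text
t: 10.92
eef_pos: [0.4951, 0.0582, 0.0899]
tool_rot: [-0.0, 1.0, 0.023, 0.001]
contact_force: [-0.3, 1.0, 4.9]
gripper_width: 0.0
grasp_force: 2.6
```

move_arm:
  commands:
    - [[0,-0.005,0,0,0,0,0],[0,-0.005,0,0,0,0,0],[0,-0.005,0,0,0,0,0]]

```text
t: 11.3
eef_pos: [0.4938, 0.0729, 0.0891]
tool_rot: [-0.0, 1.0, 0.023, 0.0]
contact_force: [0.8, -0.2, 1.9]
gripper_width: -0.006
grasp_force: 0.8
```

move_arm:
  commands:
    - [[0,0,-0.006,0,0,0,0],[0,0,-0.008,0,0,0,0],[0,0.018,0,0,0,0,0],[0,0.018,0,0,0,0,0],[0,0,0,0,0,0,0]]

```text
t: 11.92
eef_pos: [0.4949, 0.0348, 0.1032]
tool_rot: [0.0, 1.0, 0.021, -0.0]
contact_force: [-0.1, 0.1, 0.2]
gripper_width: -0.0
grasp_force: 0.0
```

```bash
python3 - <<'E'
from h import *
o=bot.get_obs();print(o['t'],o['eef_pos'],o['contact_force'])
im=imaging.read_camera('side')[:,:,::-1]
cv2.imwrite('pics/s4.png',cv2.resize(im[150:240,270:370],None,fx=6,fy=6,interpolation=cv2.INTER_CUBIC))
E
```

```text
11.925 [0.4949 0.0348 0.1032] [-0.1241  0.1399  0.2026]
```

View pics/s4.png

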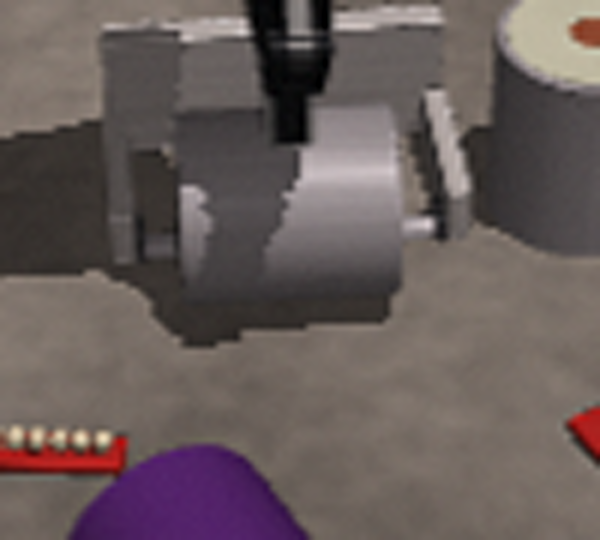

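Ring mid at (289,203) in the crop, so the axis is about 104 mm before the stop and nearly touching the bar. It's parallel and centred. Starting the climb stroke in short, force-checked steps.

move_arm:
  commands:
    - [[0.001,0,0.006,0,0,0,0],[0,0,0.0065,0,0,0,0],[0,0,0.0017,0,0,0,0],[0,-0.003,0,0,0,0,0],[0,-0.003,0,0,0,0,0]]

```text
t: 12.6
eef_pos: [0.4959, 0.0429, 0.0889]
tool_rot: [-0.0, 1.0, 0.023, 0.0]
contact_force: [-0.4, 0.2, 0.3]
gripper_width: -0.003
grasp_force: 0.0
```

move_arm:
  commands:
    - [[0,-0.003,0,0,0,0,0]]

```text
t: 12.72
eef_pos: [0.4961, 0.0456, 0.0891]
tool_rot: [0.0, 1.0, 0.023, 0.0]
contact_force: [0.2, -2.1, 3.1]
gripper_width: -0.0
grasp_force: 1.5
```

move_arm:
  commands:
    - [[0,-0.003,0,0,0,0,0]]

```text
t: 12.85
eef_pos: [0.4966, 0.0483, 0.0895]
tool_rot: [0.0, 1.0, 0.023, 0.001]
contact_force: [2.4, -3.0, 6.4]
gripper_width: 0.001
grasp_force: 3.6
```

move_arm:
  commands:
    - [[0,-0.003,-0.0003,0,0,0,0]]

```text
t: 12.98
eef_pos: [0.4969, 0.0507, 0.0901]
tool_rot: [0.001, 1.0, 0.022, 0.001]
contact_force: [0.9, -4.7, 10.0]
gripper_width: -0.003
grasp_force: 5.3
```

move_arm:
  commands:
    - [[0,-0.003,-0.0004,0,0,0,0]]

```text
t: 13.1
eef_pos: [0.4969, 0.0532, 0.0908]
tool_rot: [0.001, 1.0, 0.022, 0.001]
contact_force: [-0.1, -5.5, 9.6]
gripper_width: -0.003
grasp_force: 5.6
```

move_arm:
  commands:
    - [[0,-0.003,-0.0006,0,0,0,0]]

```text
t: 13.22
eef_pos: [0.4967, 0.0561, 0.0917]
tool_rot: [0.001, 1.0, 0.022, 0.001]
contact_force: [-0.8, -6.8, 16.0]
gripper_width: 0.0
grasp_force: 7.9
```

move_arm:
  commands:
    - [[0,-0.003,-0.0008,0,0,0,0]]

```text
t: 13.35
eef_pos: [0.4966, 0.0593, 0.0925]
tool_rot: [0.001, 1.0, 0.022, 0.001]
contact_force: [-0.3, -5.0, 14.9]
gripper_width: 0.005
grasp_force: 7.0
```

move_arm:
  commands:
    - [[0,-0.003,-0.0007,0,0,0,0]]

```text
t: 13.48
eef_pos: [0.4965, 0.0626, 0.0933]
tool_rot: [0.001, 1.0, 0.022, 0.002]
contact_force: [-0.5, -4.6, 14.7]
gripper_width: 0.004
grasp_force: 6.9
```

move_arm:
  commands:
    - [[0,-0.003,-0.0007,0,0,0,0]]

```text
t: 13.6
eef_pos: [0.4963, 0.0658, 0.0939]
tool_rot: [0.0, 1.0, 0.022, 0.002]
contact_force: [-0.2, -4.0, 12.4]
gripper_width: 0.002
grasp_force: 6.2
```

move_arm:
  commands:
    - [[0,-0.003,-0.0004,0,0,0,0],[0,-0.003,-0.0004,0,0,0,0]]

```text
t: 13.85
eef_pos: [0.496, 0.0722, 0.0949]
tool_rot: [0.0, 1.0, 0.023, 0.002]
contact_force: [-1.3, -3.6, 15.9]
gripper_width: -0.004
grasp_force: 7.5
```

move_arm:
  commands:
    - [[0,-0.003,-0.0004,0,0,0,0],[0,-0.003,-0.00035,0,0,0,0]]

```text
t: 14.1
eef_pos: [0.4958, 0.0785, 0.0956]
tool_rot: [0.0, 1.0, 0.023, 0.002]
contact_force: [-0.3, -1.5, 13.6]
gripper_width: 0.006
grasp_force: 6.8
```

move_arm:
  commands:
    - [[0,-0.003,-0.0003,0,0,0,0],[0,-0.003,-0.0003,0,0,0,0]]

```text
t: 14.35
eef_pos: [0.4955, 0.0849, 0.0961]
tool_rot: [-0.0, 1.0, 0.023, 0.002]
contact_force: [-1.3, -1.5, 13.6]
gripper_width: -0.002
grasp_force: 6.6
```

move_arm:
  commands:
    - [[0,-0.003,-0.0002,0,0,0,0],[0,-0.003,-0.00015,0,0,0,0]]

```text
t: 14.6
eef_pos: [0.4951, 0.0912, 0.0964]
tool_rot: [-0.0, 1.0, 0.023, 0.002]
contact_force: [0.0, -0.8, 11.9]
gripper_width: -0.001
grasp_force: 5.7
```

move_arm:
  commands:
    - [[0,-0.003,-0.0001,0,0,0,0],[0,-0.003,-5e-05,0,0,0,0]]

```text
t: 14.85
eef_pos: [0.4948, 0.0975, 0.0963]
tool_rot: [-0.001, 1.0, 0.023, 0.002]
contact_force: [1.4, 0.8, 7.3]
gripper_width: -0.004
grasp_force: 3.8
```

move_arm:
  commands:
    - [[0,-0.003,0,0,0,0,0],[0,-0.003,0,0,0,0,0]]

```text
t: 15.1
eef_pos: [0.4943, 0.1036, 0.096]
tool_rot: [-0.001, 1.0, 0.023, 0.001]
contact_force: [1.0, 0.6, 3.4]
gripper_width: 0.003
grasp_force: 2.0
```

move_arm:
  commands:
    - [[0,-0.003,0.0005,0,0,0,0],[0,-0.003,0.0003,0,0,0,0]]

```text
t: 15.35
eef_pos: [0.4939, 0.1097, 0.095]
tool_rot: [-0.001, 1.0, 0.023, 0.001]
contact_force: [1.3, 0.9, 5.1]
gripper_width: 0.003
grasp_force: 2.8
```

```bash
python3 - <<'E'
from h import *
o=bot.get_obs();print(o['t'],o['eef_pos'],o['contact_force'])
im=imaging.read_camera('side')[:,:,::-1]
cv2.imwrite('pics/s5.png',cv2.resize(im[150:240,270:370],None,fx=6,fy=6,interpolation=cv2.INTER_CUBIC))
E
```

```text
15.35 [0.4939 0.1097 0.095 ] [1.2568 0.8811 5.0552]
```

View pics/s5.png

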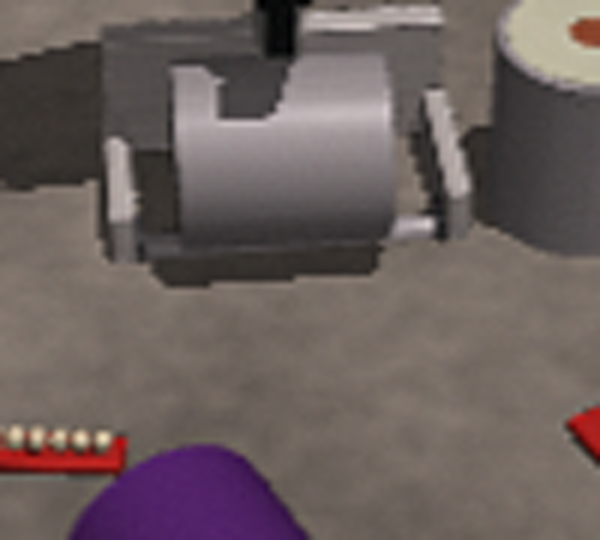

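move_arm:
  commands:
    - [[0,-0.003,0.0006,0,0,0,0],[0,-0.003,0.0006,0,0,0,0]]

```text
t: 15.65
eef_pos: [0.4936, 0.1157, 0.0937]
tool_rot: [-0.001, 1.0, 0.023, 0.001]
contact_force: [0.9, 1.8, 5.4]
gripper_width: 0.004
grasp_force: 2.9
```

```bash
python3 - <<'E'
from h import *
r=lambda x,y,z:ray('side',270+x/6,150+y/6,z)
print(r(283,152,.052),r(289,203,.045),r(296,253,.045))
print('bar ends',r(145,245,.006),r(437,225,.006))
E
```

```text
[0.496  0.0855 0.052 ] [0.4972 0.0562 0.045 ] [0.4986 0.0208 0.045 ]
bar ends [0.4286 0.0754 0.006 ] [0.5705 0.0822 0.006 ]
```

move_arm:
  commands:
    - [[0,-0.003,0.0008,0,0,0,0],[0,-0.003,0.0008,0,0,0,0]]

```text
t: 15.9
eef_pos: [0.4933, 0.1219, 0.0921]
tool_rot: [-0.001, 1.0, 0.023, 0.001]
contact_force: [1.7, 2.8, 4.0]
gripper_width: -0.001
grasp_force: 2.6
```

move_arm:
  commands:
    - [[0,-0.003,0.0009,0,0,0,0],[0,-0.003,0.0009,0,0,0,0]]

```text
t: 16.15
eef_pos: [0.4929, 0.1276, 0.0901]
tool_rot: [-0.001, 1.0, 0.023, 0.001]
contact_force: [3.1, 3.3, 4.5]
gripper_width: -0.0
grasp_force: 2.6
```

move_arm:
  commands:
    - [[0,-0.003,0.0002,0,0,0,0],[0,-0.003,0.0002,0,0,0,0]]

```text
t: 16.4
eef_pos: [0.4908, 0.1322, 0.0886]
tool_rot: [0.0, 1.0, 0.023, -0.001]
contact_force: [-1.1, 1.3, 1.4]
gripper_width: -0.005
grasp_force: 0.8
```

move_arm:
  commands:
    - [[0,-0.002,0.0,0,0,0,0],[0,-0.002,0.0,0,0,0,0]]

```text
t: 16.65
eef_pos: [0.4908, 0.1356, 0.0887]
tool_rot: [0.001, 1.0, 0.023, -0.001]
contact_force: [0.2, -0.5, -0.3]
gripper_width: -0.0
grasp_force: 0.0
```

```bash
python3 - <<'E'
from h import *
o=bot.get_obs();print(o['t'],o['eef_pos'],o['contact_force'])
im=imaging.read_camera('side');cv2.imwrite('pics/s6.png',im[:,:,::-1])
g=cv2.cvtColor(im,cv2.COLOR_RGB2GRAY)
g0=cv2.imread('pics/s5.png',0);g0=cv2.resize(g0,(100,90),interpolation=cv2.INTER_AREA)
for c in (310,325,330): print(c,'s5',g0[5:50:1,c-270],'\n now',g[155:200,c])
E
```

```text
16.65 [0.4908 0.1356 0.0887] [ 0.1739 -0.52   -0.2831]
310 s5 [ 87  75  78  77  58  57  60  62  67  67  70  70  67  67  84 175 170 158
 152 147 140 133 127 121 116 110 105  98  92  84  78  71  61  57  53  51
  69  53  51  51  48  54 110 114 116] 
 now [ 90  60  57  59  63  65  68  69  71  67  78 187 173 161 153 147 142 133
 130 126 118 111 107  98  96  90  81  71  67  54  54  50  46  62  70  81
 120 111 115 116 109 109 109 112 117]
325 s5 [ 88  92  95  95 121 134 136 140 144 145 151 159 173 186 187 175 162 152
 147 143 136 131 125 119 114 108 103  98  90  83  74  65  59  53  53  60
  49  49  50  47  55 113 115 111 111] 
 now [ 85 125 131 137 138 143 145 154 167 176 175 172 169 159 153 148 140 132
 130 122 117 113 104 100  95  87  76  72  57  55  51  41  64  69  81 116
 111 114 113 113 112 112 112 113 112]
330 s5 [ 97  92  96 101 122 133 136 142 145 147 150 159 175 186 185 173 163 153
 146 141 137 130 123 119 113 107 101  96  88  84  72  65  57  54  52  61
  49  50  50  47  57 115 113 109 113] 
 now [100 127 133 137 142 142 147 157 170 178 174 169 165 159 153 145 137 135
 126 120 115 110 101  99  93  84  74  67  58  53  50  46  70  71  75  90
 113 114 115 116 116 114 111 108 111]
```

move_arm:
  commands:
    - [[0,0,-0.007,0,0,0,0],[0,0,-0.008,0,0,0,0],[0.003,0.018,0,0,0,0,0],[0.002,0.018,0,0,0,0,0],[0,0,0.007,0,0,0,0],[0,0,0.005,0,0,0,0],[0,0,0,0,0,0,0]]

```text
t: 17.58
eef_pos: [0.4976, 0.1015, 0.0917]
tool_rot: [-0.0, 1.0, 0.024, -0.001]
contact_force: [0.4, -0.1, 0.9]
gripper_width: -0.003
grasp_force: 0.0
```

move_arm:
  commands:
    - [[0,0,0.0015,0,0,0,0],[0,0,0,0,0,0,0]]

```text
t: 17.82
eef_pos: [0.4981, 0.101, 0.0906]
tool_rot: [-0.0, 1.0, 0.023, -0.0]
contact_force: [-0.3, -0.2, -0.0]
gripper_width: -0.006
grasp_force: 0.0
```

move_arm:
  commands:
    - [[0,0,0.001,0,0,0,0],[0,0,0,0,0,0,0]]

```text
t: 18.08
eef_pos: [0.4981, 0.1006, 0.0896]
tool_rot: [0.0, 1.0, 0.023, -0.0]
contact_force: [-0.7, -0.3, 0.8]
gripper_width: 0.002
grasp_force: 0.0
```

move_arm:
  commands:
    - [[0,-0.003,0.0,0,0,0,0],[0,-0.003,0,0,0,0,0]]

```text
t: 18.32
eef_pos: [0.498, 0.1066, 0.0898]
tool_rot: [0.0, 1.0, 0.023, 0.0]
contact_force: [-0.1, -2.3, 2.9]
gripper_width: 0.002
grasp_force: 1.4
```

move_arm:
  commands:
    - [[0,-0.003,0.0002,0,0,0,0],[0,-0.003,0,0,0,0,0]]

```text
t: 18.58
eef_pos: [0.4982, 0.1117, 0.09]
tool_rot: [0.001, 1.0, 0.022, 0.0]
contact_force: [-0.7, -3.8, 6.0]
gripper_width: 0.0
grasp_force: 3.0
```

move_arm:
  commands:
    - [[0,-0.003,0.0,0,0,0,0],[0,-0.002,0,0,0,0,0]]

```text
t: 18.82
eef_pos: [0.4981, 0.117, 0.09]
tool_rot: [0.0, 1.0, 0.023, 0.001]
contact_force: [-0.3, -3.9, 7.0]
gripper_width: 0.0
grasp_force: 3.0
```

The hand now slides at a steady friction ratio of about 0.6 with the crown at 90 mm, so the ring is on the bench and blocked by the stop. Lifting off, then verifying.

move_arm:
  commands:
    - [[0,0,-0.0005,0,0,0,0],[0,0,-0.0015,0,0,0,0],[0,0,-0.01,0,0,0,0],[0,0,-0.03,0,0,0,0],[0,0,-0.05,0,0,0,0],[0,0,-0.06,0,0,0,0],[-0.05,0.03,0,0,0,0,0],[0,0.06,0,0,0,0,0],[0,0.06,0,0,0,0,0],[0,0.06,0,0,0,0,0],[0,0.06,0,0,0,0,0],[0,0,0,0,0,0,0]]

```text
t: 20.32
eef_pos: [0.4591, -0.1592, 0.242]
tool_rot: [0.001, 1.0, 0.019, 0.0]
contact_force: [0.8, 1.4, -0.2]
gripper_width: 0.003
grasp_force: 0.0
```

```bash
python3 - <<'E'
from h import *
o=bot.get_obs();print(o['t'],o['eef_pos'],o['contact_force'])
a=imaging.read_camera('top')[:,:,::-1];b=imaging.read_camera('side')[:,:,::-1]
a=cv2.resize(a[150:250,240:340],(400,400),interpolation=cv2.INTER_CUBIC);b=cv2.resize(b[140:240,270:370],(400,400),interpolation=cv2.INTER_CUBIC)
cv2.imwrite('pics/f.png',np.hstack([a,b]))
E
```

```text
20.325 [ 0.4591 -0.1592  0.242 ] [ 0.7553  1.3513 -0.1877]
```

View pics/f.png

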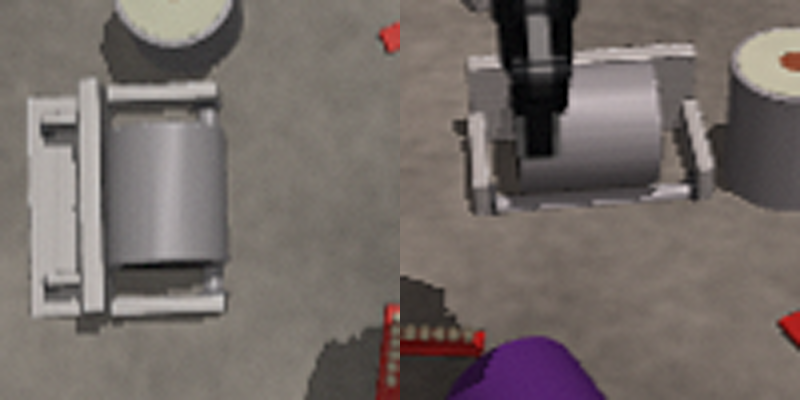

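The ring lies between bar and stop, touching the stop in the top view (x 108–226), parallel and centred between the cheeks. The arm is clear of it, so I'm handing in.

```bash
python3 -c "
from h import *
print(ray('top',240+167/4,150+195/4,.045)); print(bot.hand_in())"
```

```text
[0.4932 0.1138 0.045 ]
the job is handed in; nothing more can be done
None
```

The ring is over the bar and home: it lies parallel against the stop at about 46 mm (nominal 45 mm), was worked only from on top with readings peaking at 18.7 N, the arm is clear, and the job is handed in (no verdict was returned).

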